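# Right the sample card and hold a spring clip gaping over its edge

## Robot

A 6-joint arm with a two-finger parallel gripper is mounted at the origin on the work surface. World frame = base frame: x ahead of the robot, y to its left, z up, the work surface at z = 0. Lengths are in mm, angles in rad, forces in N, time in s.
With the tool pointing down it reaches from about 400 to 925 mm from the base axis. Payload 3.4 kg.
Tool frame: the origin (TCP) lies at the very end of the fingers, on their centre line; the grasp point (between the pads) lies 19 mm behind it; x points along the fingers, z is the direction in which the jaws open and shut, and the axes are right-handed (so a half turn about x gives the same grasp; the last joint's range is limited). The gripper opens to 85 mm and grips with 20 to 120 N. Pads are 22 mm wide; open, the fingers measure 114 mm over their backs; the gripper's body (76 mm by 85 mm) begins 54 mm behind the grasp point. The pads swing forward as they close: fully open they stand 13 mm farther back than shut.
Start: joints at [1.161, 0.307, 1.506, -0, 1.328, -0.073], TCP at [190.043, 542.692, 231.305] pointing down, gripper open.
Joint ranges: [-3.12, 3.12], [-1.05, 2.28], [0.14, 2.33], [-1.42, 4.57], [0.1, 2.73], [-2.68, 2.68]. Speed limits (rad/s): [2.57, 2.57, 3.14, 3.14, 3.14, 3.14].

## Interface

Orientations are given as a 3x3 rotation matrix whose columns are the frame's x, y, z axes.
In Python, from station import monitor, eyes, ctrl gives the robot as it stands. The module is installed in compiled form; this text tells all that it offers.
- The arm moves only by the shell command python3 -m creep 'ROWS' [OPENING] [FORCE]. ROWS is JSON, a list of rows, each a list of 6 numbers: the shift along the tool's x, y, z in cm, then the turn, a rotation vector about the tool's x, y, z in rad. In form: [[tx, ty, tz, wx, wy, wz], ...]. A call has 1 to 12 rows; each row shifts and turns the pose as measured when the row begins, along the tool's axes as they then stand; what a row does not reach is not made up. A row lasts 1/10 s, in which the tool goes at most 50 mm and 8.59 degrees, less where a joint would pass 70% of its speed; a pose out of reach is approached as far as the arm can. A call with a gripper value outside its range is refused whole. OPENING is the finger opening in cm, from 0 to 8.54, set as the call begins (- or left out, the last holds). The fingers move at their own pace and stop on an object; FORCE is the grip in N (left out, the last holds). Time passes only in rows, so rows that do not move let the fingers close. It gives the time, the measured TCP pose, the force and the opening at its end, in the units of the state.
- monitor.get_obs(): the state, without advancing time (a new reading comes with each control period).
- eyes.capture(name): name is "scene" or "top" or "wrist"; returns a dict with "img" (420x560x3 uint8, red, green, blue), "fx", "fy", "cx", "cy" (pixels), "distortion" ([k1, k2, p1, p2, k3] as OpenCV has them; the pictures are not rectified), "R" (3x3) and "t" (3): a world point X has camera coordinates R X + t; the wrist camera has in their place "tool_from_camera" (4x4, takes a point from camera to tool coordinates, whose origin is the TCP and whose axes are the tool frame's). Camera axes: x right, y down, z forward; pixel columns grow to the right and rows downward; lengths in mm; the calibration is good to about 2 mm. A picture is of the moment at which its call begins: read the wrist's pose just before it. There is no depth.
- ctrl.close_job(): hands the job in, once; it reports no verdict.
Trained networks look in a picture, given as the dict that the camera call returned (one of the last four; its "shot" number tells which), for a name from the list of things; names that differ only in an ending like _2 or _b are one class to them, and where a whole thing is asked for, a point or a joint stands for the part that bears it (a point fixed in the world has none). Each returns a list of dicts, best first, with "conf" (0 to 1); they miss things now and then, are a little off and sometimes report something else, mostly with a low value. They report only what shows in the picture. A call takes as long as a camera call. They do not tell look-alikes from the thing itself.
- eyes.spot_in(thing, picture): "extent" ([centre column, centre row, width, height] in pixels, round what is visible of it).
- eyes.silhouettes(thing, picture): "pixels" (420x560 bool, what is visible of it) and "extent" ([centre column, centre row, width, height] in pixels, round what is visible of it).
The state is a dict: "time_s": time; "qpos": joint angles; "dq": joint speeds; "effort": joint torques, N m; "tool_pos": TCP position; "tool_rot": TCP orientation; "wrist_force": force on the tool from outside, world axes, zero at the start; "moment": the same for the moment, N m; "width": opening from 0.0 (shut) to 1.0 (fully open).
Only numpy, scipy, OpenCV 4.12 (cv2) and the standard library are available. Lean on these libraries where they do the work, as an engineer would, in place of code of your own. Each camera call takes 0.05 s, during which the arm holds its last target. There are 200 camera calls.

## Task

The sample card's weighted stand has toppled: first set it upright on its foot and let go of it. Then take the wide spring clip off the clip rack by squeezing its tails, and finish holding it squeezed well open with the middle of the card's top edge about 1 cm inside its gaping jaws, neither clip nor fingers touching the card or its stand, so that a sheet can be slipped in. End holding it there: do not let the clip close or put it down, and leave the other things where they are.

Things in the scene. Friction and masses are not known exactly. Their poses are not given: they have to be found in the camera images.
- stand: Toppled card stand, 0.35 kg: dark steel foot 60 x 70 x 26 mm (x, y, z) carrying a rigid white card. Origin: centre of the foot's underside; x card normal, y along the card's top edge, z up when standing. At the start it lies on the foot's +x side: origin 30 mm above the table, z level, pointing away from the robot. A second, equal stand already stands; it is not wanted.
- card_top (a point): Middle of the top edge of the toppled stand's card, 120 mm along the stand's z from its origin, axes as the stand's. The card is 3 mm thick (x), 56 mm wide (y), in the stand's y-z plane; an aluminium clamp 12 x 62 mm (x, y) holds it from 26 to 36 mm above the underside, above that it is free. Lying, it overhangs level 30 mm above the table.
- tip_edge (a point): Middle of the foot's edge at x = +30 mm, z = 0 of the stand, axes as the stand's; on the table. Lifting the card's free end turns the stand upright about this edge. The centre of mass is about 15 mm above the underside: turned up more than about 30 degrees, it falls upright by itself.
- clip: Wide black steel spring clip, 36 mm wide (y), 0.056 kg, clamped tails up on the rack's strip (the other clip there is narrow, 18 mm). Origin: its pivot, a 10 mm bar along y that sits on the strip's top edge; z points to the tails, x is the way the jaws open; symmetric about its y-z plane. Squeezing the tails together along x opens the jaws below; let go, it snaps shut.
- clip_tails (a point): Point on the clip's mid-plane between the tails, 28 mm above the pivot: a good height to squeeze. The two flat tails reach about 46 mm above the pivot; at rest they flare to 53 mm across (outside) at their tops; fully squeezed, at a hard stop, they are parallel, 22 mm across. It takes about 4 N to start and 8 N to hold fully open; more does no harm.
- clip_mouth (a point): Middle of the clip's mouth: on its mid-plane 28 mm below the pivot, between the jaw tips when open; axes as the clip's. Jaws reach 31 mm below the pivot at rest; fully open their tips stand about 24 mm apart inside, 28 mm below the pivot, 34 mm across outside.
- clip_jaw (a joint): Angle each jaw has opened, rad: about 0.02 clamped on the rack's strip, 0.36 fully open (hard stop); well open is above 0.24.
- rack: Clip rack, fixed: grey plastic foot 70 x 190 x 10 mm (x, y, z) with an upright aluminium strip 4 mm thick (x), 180 mm long (y), its top edge 50 mm above the table. Origin: centre of the underside. The two clips sit on the strip 45 mm either side of its middle, either one at either side, their x along the rack's x.
- bottle0: The first of three dark oil bottles standing around, 56 mm square, 214 mm high, not to be disturbed. Origin: centre of the underside.
- bottle1: The second of three dark oil bottles standing around, 56 mm square, 214 mm high, not to be disturbed. Origin: centre of the underside.
- bottle2: The third of three dark oil bottles standing around, 56 mm square, 214 mm high, not to be disturbed. Origin: centre of the underside.
- stand_b: The second card stand, same shape as the toppled one but standing; not to be disturbed. Origin: centre of the underside.
- beaker: Empty glass beaker, 68 mm diameter, 85 mm high; not to be disturbed. Origin: centre of the underside.
- jar: Capped jar, 60 mm diameter, 70 mm high; not to be disturbed. Origin: centre of the underside.
- clip_small: The narrow spring clip on the rack, 18 mm wide, otherwise three quarters the size of the wide one; not to be disturbed. Origin: its pivot, axes as the wide clip's.
There are look-alikes about, which are no part of the job. What is shaped like the clip but pink is not meant. What is shaped like the stand but purple is not meant.

How it is judged (in metres and radians):
On the way, in this order (a step that is already met when the one before it is completed fails the run):
1. the toppled stand stands upright on its foot, let go (angle between stand's own z axis and vertical below 0.12 rad and height (world z) of stand between -0.004 and 0.008 m and height (world z) of card_top above 0.1 m and contact force between the fingers and stand below 0.1 N and linear speed of stand below 0.03 m/s), for 0.3 s.
2. the wide clip is lifted off the rack in the fingers, its jaws open (value of joint clip_jaw above 0.24 rad and height (world z) of clip_mouth above 0.06 m and contact force between the fingers and clip above 3 N), for 0.2 s.
At the end, for the whole second after the job is handed in: Stand upright within 0.12 rad, at rest; clip held by fingers, each jaw open over 0.24 rad; mouth centre within 9 mm of the card plane, 25 mm of its middle, 5-25 mm below its top edge; clip within 0.35 rad of square to the card and tails up; clip and fingers clear of the stand (angle between stand's own z axis and vertical below 0.12 rad and height (world z) of stand between -0.004 and 0.008 m and height (world z) of card_top above 0.1 m and linear speed of stand below 0.03 m/s and value of joint clip_jaw above 0.24 rad and x of clip_mouth in the frame of stand between -0.009 and 0.009 m and y of clip_mouth in the frame of stand between -0.025 and 0.025 m and z of clip_mouth in the frame of stand between 0.095 and 0.115 m and angle between the x axis of clip and the x axis of stand, either way round below 0.35 rad and angle between clip's own z axis and vertical below 0.35 rad and contact force between each of clip, the fingers and stand below 0.3 N and contact force between the fingers and clip above 3 N); the arm keeps its last pose, push and grip.
It fails at once if a bottle moved more than 3 cm (distance of any of bottle0, bottle1, bottle2 from where it was at the start of the episode above 0.03 m).
It fails at once if the standing card stand moved more than 3 cm (distance of stand_b from where it was at the start of the episode above 0.03 m).
It fails at once if the beaker or jar moved more than 3 cm (distance of any of beaker, jar from where it was at the start of the episode above 0.03 m).
It fails at once if the narrow clip moved more than 3 cm (distance of clip_small from where it was at the start of the episode above 0.03 m).
It also fails if it takes over 58 s, if anything falls off the work surface, if the arm or the gripper's body presses on something with over 40 N, if the wrist force passes 120 N, or if a joint passes its speed limit or range.

## Working session

There is one attempt and no reset: what is moved stays moved. The work goes in short steps, Python scripts to look and compute and a shell command to move; the robot and the scene stay as the last step left them, time stands still between calls to the robot, and variables do not carry over. Pictures are saved under pics/ and viewed, about 8 in all and at most 12, crops included, and the job is handed in when it is done.

```bash
mkdir -p pics; cat > h.py <<'E'
import numpy as np, cv2, json
from station import monitor, eyes, ctrl
np.set_printoptions(precision=3,suppress=True)
def cam(p):
    return np.array([[p['fx'],0,p['cx']],[0,p['fy'],p['cy']],[0,0,1.]]),np.array(p['distortion'],float)
def pose(p,o=None):
    if 'R' in p: return np.array(p['R']),np.array(p['t']).reshape(3)
    T=np.array(p['tool_from_camera']);R=np.array(o['tool_rot'])@T[:3,:3];c=np.array(o['tool_rot'])@T[:3,3]+np.array(o['tool_pos'])
    return R.T,-R.T@c
def proj(p,X,o=None):
    K,d=cam(p);R,t=pose(p,o)
    return cv2.projectPoints(np.array(X,float).reshape(-1,3),cv2.Rodrigues(R)[0],t,K,d)[0].reshape(-1,2)
def back(p,uv,z,o=None):
    K,d=cam(p);R,t=pose(p,o)
    n=cv2.undistortPoints(np.array(uv,float).reshape(-1,1,2),K,d).reshape(-1,2)
    r=np.c_[n,np.ones(len(n))]@R; c=-R.T@t
    return c+r*((z-c[2])/r[:,2])[:,None]
def save(p,name): cv2.imwrite('pics/'+name,p['img'][:,:,::-1])
E
python3 - <<'E'
from h import *
for n in ['scene','top']:
    p=eyes.capture(n); save(p,n+'0.png')
    R,t=pose(p); print(n,p['fx'],'cam',-R.T@t,'fwd',R[2])
    for th in ['stand','clip','clip_small','rack','bottle0','beaker','jar']:
        for d in eyes.spot_in(th,p): print(th,round(d['conf'],2),np.round(d['extent'],1), back(p,[d['extent'][:2]],0)[0])
print({k:v for k,v in monitor.get_obs().items()})
E
```

```text
scene 514.0872812045258 cam [1525.008 -383.417  867.831] fwd [-0.737  0.309 -0.601]
stand 0.87 [350.9 216.2  43.5  38.8] [562.367 247.52    0.   ]
stand 0.57 [293.7 184.1  42.2  30.1] [352.452 169.839   0.   ]
clip 0.76 [176.1 221.2  22.4  29.2] [ 386.567 -203.05    -0.   ]
clip 0.74 [152.7 209.9  18.7  28.1] [ 308.091 -250.947    0.   ]
clip_small 0.53 [145.8 237.2  11.3  25.7] [ 421.544 -294.373   -0.   ]
rack 0.69 [167.4 245.6  68.9  46.1] [ 478.585 -249.869    0.   ]
rack 0.31 [241.2 203.4  25.6  30.6] [381.229  -9.962   0.   ]
bottle0 0.79 [133.4 286.6  46.7  85.1] [ 592.816 -359.82     0.   ]
bottle0 0.68 [424.4 188.2  35.9  77.9] [531.573 516.846   0.   ]
beaker 0.93 [253.5 242.1  17.4  36.6] [556.196 -40.062  -0.   ]
jar 0.69 [244.1 202.4  25.5  28.8] [380.021  -0.608  -0.   ]
jar 0.44 [144.3 238.3   7.   21.8] [ 424.482 -298.982    0.   ]
top 488.016756694617 cam [ 499.561   34.83  1187.326] fwd [ 0.034  0.009 -0.999]
stand 0.73 [213.1 187.   29.6  49.4] [613.9   214.518   0.   ]
stand 0.65 [236.7 274.9  56.9  39.1] [399.943 153.633   0.   ]
stand 0.63 [130.2 256.9  38.8  30
[... 487 characters left out ...]
54    0.   ]
bottle0 0.76 [330.6 133.7  36.5  41.5] [748.392 -72.446   0.   ]
beaker 0.83 [321.9 186.7  30.1  30.6] [617.149 -51.724   0.   ]
jar 0.64 [308.5 266.1  27.3  26.7] [423.431 -20.768   0.   ]
{'time_s': 0.8, 'qpos': array([ 1.161,  0.307,  1.506,  0.   ,  1.328, -0.073]), 'dq': array([-0.   ,  0.001, -0.   , -0.   , -0.   , -0.002]), 'effort': array([  0.001, -45.74 , -25.232,   0.   ,   0.   ,  -0.   ]), 'tool_pos': array([190.029, 542.689, 231.367]), 'tool_rot': array([[ 0.   , -0.944,  0.33 ],
       [ 0.   ,  0.33 ,  0.944],
       [-1.   ,  0.   ,  0.   ]]), 'wrist_force': array([ 0.819, -0.202,  0.282]), 'moment': array([-0.017, -0.047,  0.008]), 'width': 1.0001171503622484}
```

```bash
python3 -c "
import cv2,numpy as np
a=cv2.imread('pics/scene0.png');b=cv2.imread('pics/top0.png');print(a.shape)"
```

```text
(420, 560, 3)
```

View pics/top0.png

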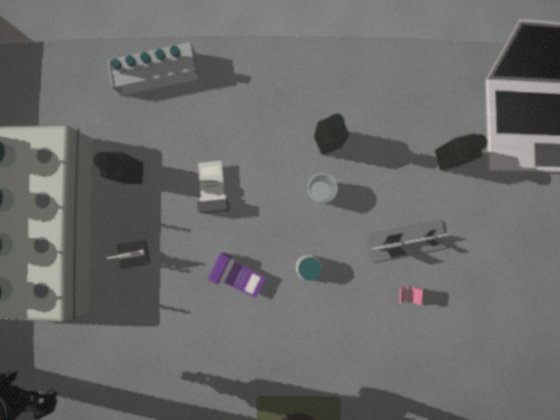

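View pics/scene0.png

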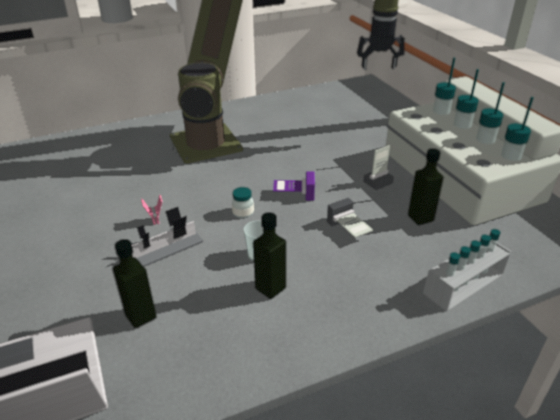

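The top view shows the toppled stand at about (213,187), foot toward the robot, with the standing one at (130,255). The wide clip is at (395,246) and the narrow one at (432,236). The purple stand at (237,275) and the pink clip at (411,295) are look-alikes. Next I fit the poses with both cameras.

```bash
cat > fit.py <<'E'
from h import *
from scipy.optimize import minimize
def box(x0,x1,y0,y1,z0,z1): return np.array([[x,y,z] for x in(x0,x1) for y in(y0,y1) for z in(z0,z1)],float)
STAND=[box(-30,30,-35,35,0,26),box(-6,6,-31,31,26,36),box(-1.5,1.5,-28,28,36,120)]
RACK=[box(-35,35,-95,95,0,10),box(-2,2,-90,90,10,50)]
def Rz(a): c,s=np.cos(a),np.sin(a); return np.array([[c,-s,0],[s,c,0],[0,0,1.]])
LIE=np.array([[0,0,1],[0,1,0],[-1,0,0.]])  # x down, z ahead
def mask(p,boxes,R,t,o=None):
    m=np.zeros((420,560),np.uint8)
    for b in boxes:
        h=cv2.convexHull(proj(p,b@R.T+t,o).astype(np.float32)).reshape(-1,2)
        cv2.fillConvexPoly(m,np.round(h*16).astype(np.int32),1,shift=4)
    return m
def fit(obs,boxes,R0,z,x0):
    def cost(v):
        c=0
        for p,s,o in obs:
            m=cv2.GaussianBlur(mask(p,boxes,Rz(v[2])@R0,np.array([v[0],v[1],z]),o).astype(np.float32),(0,0),1)
            s2=cv2.GaussianBlur(s.astype(np.float32),(0,0),1)
            c+=((m-s2)**2).sum()/s2.sum()
        return c
    best=None
    for dy in (-.2,0,.2):
        r=minimize(cost,[x0[0],x0[1],x0[2]+dy],method='Nelder-Mead',options=dict(initial_simplex=np.array(x0)+[[0,0,dy],[15,0,dy],[0,15,dy],[0,0,dy+.15]],xatol=.01,fatol=1e-4))
        if best is None or r.fun<best.fun: best=r
    return best.x,best.fun
def near(dets,p,X):
    q=proj(p,[X])[0]
    return min(dets,key=lambda d:np.hypot(*(np.array(d['extent'][:2])-q)))
E
python3 - <<'E'
from fit import *
P=[eyes.capture(n) for n in('scene','top')]
def go(th,X,boxes,R0,z,x0):
    ob=[]
    for p in P:
        d=near(eyes.silhouettes(th,p),p,X); print(th,d['conf'],np.round(d['extent'],1),d['pixels'].sum()); ob.append((p,d['pixels'],None))
    for sel in (ob,ob[:1],ob[1:]): print(fit(sel,boxes,R0,z,x0))
go('stand',[600,205,30],STAND,LIE,30,[560,205,0])
go('rack',[475,-255,20],RACK,np.eye(3),0,[475,-255,.15])
for th in('clip','clip_small','bottle0','beaker','jar'):
    for p in P:
        for d in eyes.silhouettes(th,p): print(th,round(d['conf'],2),np.round(d['extent'],1))
p=P[1]; Q=P[0]
a=cv2.resize(p['img'][130:300,180:460,::-1],None,fx=2.8,fy=2.8,interpolation=cv2.INTER_CUBIC); cv2.imwrite('pics/topcrop.png',a)
E
```

```text
stand 0.66 [350.5 216.1  40.4  37.5] 861
stand 0.7 [213.7 186.4  28.7  48.7] 1236
(array([551.143, 207.367,   0.11 ]), np.float64(0.1325581669807434))
(array([549.254, 212.178,   0.05 ]), np.float64(0.08461658656597137))
(array([552.331, 205.454,   0.137]), np.float64(0.04259490966796875))
rack 0.73 [167.1 244.3  69.4  44.2] 1362
rack 0.72 [407.5 241.1  80.6  43.2] 1539
(array([ 486.663, -257.501,    0.213]), np.float64(0.659661054611206))
(array([ 482.575, -244.334,    0.214]), np.float64(0.2604261338710785))
(array([ 487.425, -259.373,    0.203]), np.float64(0.3730979561805725))
clip 0.8 [176.3 222.4  23.2  27.5]
clip 0.51 [152.2 209.7  21.5  23.8]
clip 0.89 [397.5 245.7  25.6  22. ]
clip 0.66 [410.5 294.7  21.6  16.2]
clip_small 0.56 [432.8 236.8  13.4  20.1]
bottle0 0.76 [270.6 256.4  32.3  90.3]
bottle0 0.69 [351.1 216.7  44.1  41.6]
bottle0 0.6 [132.9 284.8  47.9  87.8]
bottle0 0.57 [424.9 186.5  34.5  79.8]
bottle0 0.91 [461.1 152.1  51.1  31.8]
bottle0 0.75 [116.2 168.8  48.3  32.7]
bottle0 0.73 [212.2 187.3  30.   58.6]
bottle0 0.69 [330.6 132.8  31.1  38.5]
beaker 0.9 [252.2 239.8  18.3  33.1]
beaker 0.87 [321.6 186.6  29.9  31. ]
jar 0.85 [242.4 203.   24.9  26.2]
jar 0.44 [254.7 240.5  21.   34.7]
jar 0.86 [306.8 267.7  26.1  26.2]
```

View pics/topcrop.png

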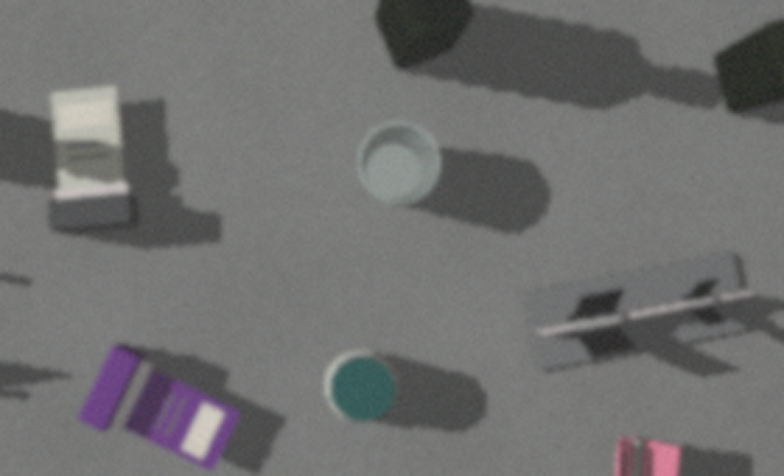

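```bash
python3 -m creep '[[-0.3,-4.4,-1.4,0,0,0],[-0.3,-4.4,-1.4,0,0,0],[-0.3,-4.4,-1.4,0,0,0],[-0.3,-4.4,-1.4,0,0,0],[-0.3,-4.4,-1.4,0,0,0],[-0.3,-4.4,-1.4,0,0,0],[0,-4.4,-1.4,0,0,0],[0,-4.4,-1.4,0,0,0],[0,-4.4,-1.4,0,0,0],[0,-4.4,-1.4,0,0,0],[0,-4.4,-1.4,0,0,0],[0,-4.4,-1.4,0,0,0]]' 8.5 20
python3 -m creep '[[0,0,0,-0.14,0,0],[0,0,0,-0.14,0,0],[0,0,0,-0.14,0,0],[0,0,0,0,0,0]]'
python3 - <<'E'
from fit import *
o=monitor.get_obs(); p=eyes.capture('wrist'); save(p,'w1.png')
print(o['time_s'],o['tool_pos'],o['tool_rot'],p['fx'],p['tool_from_camera'])
for d in eyes.silhouettes('stand',p): print(d['conf'],d['extent'],d['pixels'].sum())
for s in ([552,205,.137],[551,207,.08]):
    print(proj(p,np.vstack(STAND)[[0,1,2,3,-1,-3]]@(Rz(s[2])@LIE).T+[s[0],s[1],30],o))
E
```

```text
time_s: 2.8
tool_pos: [646.6, 205.2, 250.0]
tool_rot: [[0.002, -0.948, 0.319], [0.006, 0.319, 0.948], [-1.0, 0.0, 0.006]]
wrist_force: [0.9, 0.8, -0.2]
width: 0.996
time_s: 3.2
tool_pos: [654.2, 197.6, 247.7]
tool_rot: [[0.004, -0.995, -0.1], [0.004, -0.1, 0.995], [-1.0, -0.004, 0.003]]
wrist_force: [-1.1, 0.9, 0.4]
width: 0.992
3.2 [654.182 197.557 247.712] [[ 0.004 -0.995 -0.1  ]
 [ 0.004 -0.1    0.995]
 [-1.    -0.004  0.003]] 345.0791341911849 [[  -0.002   -0.321    0.947 -143.102]
 [   0.001   -0.947   -0.321   83.243]
 [   1.      -0.       0.002    0.672]
 [   0.       0.       0.       1.   ]]
0.72 [520.1, 12.4, 79.8, 23.0] 1498
[[262.004  75.654]
 [263.605 106.172]
 [340.627  72.624]
 [340.126 103.27 ]
 [327.582 193.322]
 [276.185 195.18 ]]
[[264.278  72.28 ]
 [264.199 102.988]
 [342.917  74.079]
 [340.737 104.66 ]
 [323.205 194.084]
 [271.792 193.118]]
```

View pics/w1.png

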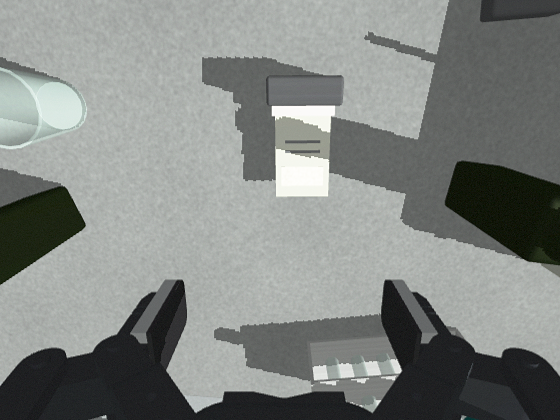

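The wrist view shows the foot's top back edge at (268..343, 76) and the card's end corners at (276,196) and (328.5,197). I solve the pose from these four points.

```bash
python3 - <<'E'
from fit import *
from scipy.optimize import least_squares
o=monitor.get_obs(); p=eyes.capture('wrist')
B=np.array([[-30,-35,0],[-30,35,0],[-1.5,-28,120],[-1.5,28,120]]); U=np.array([[268,76],[343,76],[276,196],[328.5,197]])
f=lambda v:(proj(p,B@(Rz(v[2])@LIE).T+[v[0],v[1],30],o)-U).ravel()
r=least_squares(f,[551,207,.1]); v=r.x; print(v,r.fun)
d=Rz(v[2])@[1,0,0]
g=np.array([v[0],v[1],30])+103*d   # grasp at s=103
print('grasp',g)
R=np.array(o['tool_rot']); tcp=g+[0,0,-19]
print('TCP shift in tool cm',R.T@(tcp-o['tool_pos'])/10,'yaw err',v[2]-np.arctan2(-R[0,2],R[1,2]))
E
```

```text
[552.959 209.741   0.101] [-1.564  0.214  1.905 -0.07   0.192  0.6   -0.602 -0.653]
grasp [655.432 220.149  30.   ]
TCP shift in tool cm [23.689 -0.272  2.123] yaw err 0.004170175553422778
```

```bash
python3 -m creep '[[2,-0.1,0.7,0,0,0],[3.6,-0.1,0.7,0,0,0],[3.6,-0.1,0.7,0,0,0],[3.6,0,0,0,0,0],[3.6,0,0,0,0,0],[3.0,0,0,0,0,0],[2,0,0,0,0,0],[1.2,0,0,0,0,0],[0.4,0,0,0,0,0],[0,0,0,0,0,0]]'
python3 - <<'E'
from h import *
o=monitor.get_obs(); R=o['tool_rot']; print((R.T@(np.array([655.4,220.1,10.5])-o['tool_pos']))/10)
E
```

```text
time_s: 4.35
tool_pos: [659.1, 226.4, 15.9]
tool_rot: [[0.015, -0.997, -0.081], [0.007, -0.081, 0.997], [-1.0, -0.016, 0.006]]
wrist_force: [-0.3, 0.8, -0.2]
width: 0.995
[ 0.53   0.427 -0.596]
```

```bash
python3 -m creep '[[0.4,0.3,-0.4,0,0,0],[0,0.1,-0.15,0,0,0],[0,0,0,0,0,0]]'
python3 -m creep '[[0,0,0,0,0,0],[0,0,0,0,0,0],[0,0,0,0,0,0],[0,0,0,0,0,0],[0,0,0,0,0,0]]' 5.0 20
```

```text
time_s: 4.65
tool_pos: [657.7, 220.8, 15.1]
tool_rot: [[0.021, -0.997, -0.081], [0.009, -0.081, 0.997], [-1.0, -0.022, 0.007]]
wrist_force: [0.8, 0.8, 0.3]
width: 1.0
time_s: 5.15
tool_pos: [658.8, 220.6, 17.4]
tool_rot: [[0.024, -0.996, -0.08], [0.009, -0.08, 0.997], [-1.0, -0.025, 0.007]]
wrist_force: [-0.1, -0.5, 0.1]
width: 0.647
```

```bash
python3 -m creep '[[-1.4,0.3,0,0,0,-0.13],[-1.47,0.35,0,0,0,-0.14],[-1.47,0.35,0,0,0,-0.14],[0,0,0,0,0,0]]'
cat > piv.py <<'E'
from h import *
o=monitor.get_obs(); R=np.array(o['tool_rot']); d=np.array([.995,.1,0])
th=np.arctan2(R[:,0]@d,-R[2,0]); r=o['tool_pos']-np.array([553,209.7,0]); a,u=r@d,r[2]
c,s=np.cos(th),np.sin(th)
print('pitch deg',np.degrees(th),'stand frame s,h:',a*c+u*s,-a*s+u*c,'width',o['width'],'F',o['wrist_force'],'q',o['qpos'])
E
python3 piv.py
```

```text
time_s: 5.55
tool_pos: [640.0, 218.1, 56.1]
tool_rot: [[0.427, -0.901, -0.081], [0.042, -0.069, 0.997], [-0.903, -0.429, 0.008]]
wrist_force: [-3.0, -1.4, -2.0]
width: 0.647
pitch deg 25.411982019238994 stand frame s,h: 103.04021907444239 13.156235175833658 width 0.646862390499598 F [-2.95  -1.392 -2.031] q [ 0.317  0.488  1.868 -0.265  0.363 -1.104]
```

```bash
python3 -m creep '[[-1.68,0.64,0,0,0,0],[-1.6,0.97,0,0,0,0],[-1.42,1.22,0,0,0,0],[0,0,0,0,0,0]]'; python3 piv.py; python3 - <<'E'
from h import *
p=eyes.capture('scene'); a=p['img'][120:280,270:470,::-1]; cv2.imwrite('pics/s2.png',cv2.resize(a,None,fx=3,fy=3,interpolation=cv2.INTER_CUBIC))
E
```

```text
time_s: 5.95
tool_pos: [594.8, 214.4, 88.0]
tool_rot: [[0.424, -0.902, -0.08], [0.041, -0.069, 0.997], [-0.905, -0.426, 0.007]]
wrist_force: [0.3, -0.1, -2.1]
width: 0.645
pitch deg 25.219835207811222 stand frame s,h: 75.49965660071783 61.68147302315363 width 0.6445335901434359 F [ 0.325 -0.112 -2.128] q [ 0.34   0.397  1.928 -0.266  0.401 -1.086]
```

View pics/s2.png

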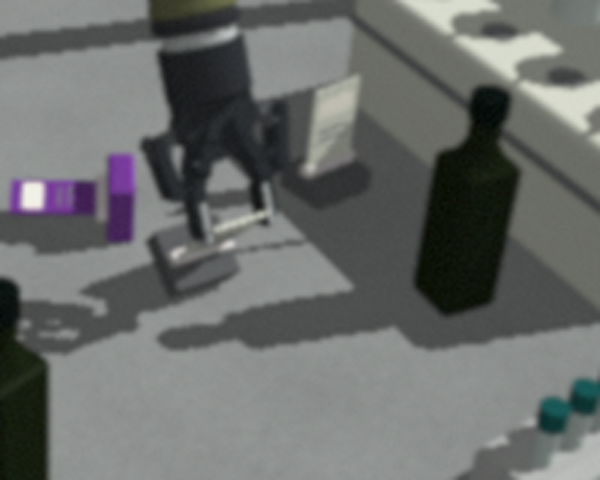

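The card is at about 50° and gripped between the pads at (235,215), with the foot on the table. The contact point agrees with the planned arc, so I continue to upright.

```bash
python3 -m creep '[[-1.0,1.5,0,0,0,0],[-0.9,1.6,0,0,0,0],[-0.6,1.75,0,0,0,0],[0,0.7,0,0,0,0],[0,0,0,0,0,0]]'; python3 piv.py; python3 - <<'E'
from h import *
o=monitor.get_obs();p=eyes.capture('scene'); a=p['img'][120:280,270:470,::-1]; cv2.imwrite('pics/s3.png',cv2.resize(a,None,fx=3,fy=3,interpolation=cv2.INTER_CUBIC))
R=o['tool_rot'];print(o['tool_pos']-17*R[:,0]-[553,209.7,0])
E
```

```text
time_s: 6.5
tool_pos: [550.9, 214.1, 95.6]
tool_rot: [[0.449, -0.89, -0.083], [0.049, -0.068, 0.996], [-0.892, -0.451, 0.013]]
wrist_force: [-0.4, -0.1, -3.2]
width: 0.646
pitch deg 26.84716433614854 stand frame s,h: 41.66014840238166 86.03196195315766 width 0.6457380603951929 F [-0.402 -0.085 -3.201] q [ 0.373  0.342  2.027 -0.363  0.339 -0.96 ]
[ -9.77    3.602 110.741]
```

View pics/s3.png

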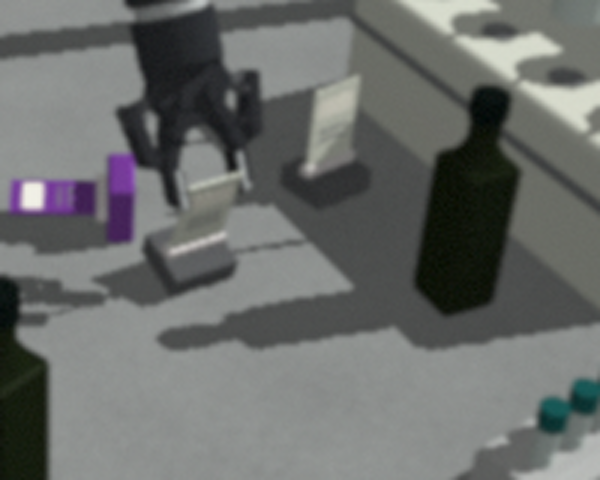

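```bash
python3 -m creep '[[0.1,0.7,0,0,0,0],[0.1,0.8,0,0,0,0],[0,0,0,0,0,0]]'; python3 piv.py;python3 -m creep '[[0,0,0,0,0,0],[0,0,0,0,0,0],[0,0,0,0,0,0],[0,0,0,0,0,0],[0,0,0,0,0,0],[0,0,0,0,0,0]]' 8.5 20
```

```text
time_s: 6.85
tool_pos: [550.6, 215.8, 95.4]
tool_rot: [[0.469, -0.879, -0.085], [0.055, -0.067, 0.996], [-0.882, -0.471, 0.017]]
wrist_force: [0.6, 0.7, -3.2]
width: 0.643
pitch deg 28.14746364429586 stand frame s,h: 43.474956464226096 84.94285141605137 width 0.6425588311512082 F [ 0.62   0.66  -3.232] q [ 0.379  0.342  2.046 -0.424  0.302 -0.896]
time_s: 7.45
tool_pos: [551.6, 216.6, 93.7]
tool_rot: [[0.467, -0.88, -0.084], [0.055, -0.066, 0.996], [-0.883, -0.47, 0.018]]
wrist_force: [0.1, 0.2, 0.4]
width: 0.999
```

```bash
python3 -m creep '[[-2,-0.8,0,0,0,0],[-3,-1.4,0,0,0,0],[-3,-1.4,0,0,0,0],[-3,-1.4,0,0,0,0],[-2,-1,0,0,0,0.1],[0,0,0,0,0,0.14],[0,0,0,0,0,0.14],[0,0,0,0,0,0.1],[0,0,0,0,0,0]]'
python3 - <<'E'
from h import *
o=monitor.get_obs();print(o['qpos']);p=eyes.capture('wrist'); save(p,'w4.png');
a=p['img'][:,:,::-1]; q=eyes.capture('scene'); cv2.imwrite('pics/w4.png',np.hstack([cv2.resize(a,(448,336)),cv2.resize(q['img'][130:270,290:430,::-1],(336,336),interpolation=cv2.INTER_CUBIC)]))
for n,pp in(('w',p),('s',q)):
    for d in eyes.spot_in('stand',pp): print(n,d)
E
```

```text
time_s: 8.35
tool_pos: [537.9, 213.5, 240.5]
tool_rot: [[-0.016, -0.996, -0.09], [0.017, -0.09, 0.996], [-1.0, 0.014, 0.019]]
wrist_force: [0.3, 0.1, -0.4]
width: 0.995
[ 0.291  0.31   1.478  0.022  1.364 -1.374]
w {'extent': [222.3, 48.2, 144.4, 96.5], 'conf': 0.85}
w {'extent': [497.2, 109.8, 125.6, 66.5], 'conf': 0.58}
s {'extent': [294.3, 186.0, 41.6, 27.6], 'conf': 0.92}
s {'extent': [253.1, 241.5, 20.1, 37.6], 'conf': 0.75}
s {'extent': [378.4, 170.4, 31.8, 42.3], 'conf': 0.59}
```

View pics/w4.png

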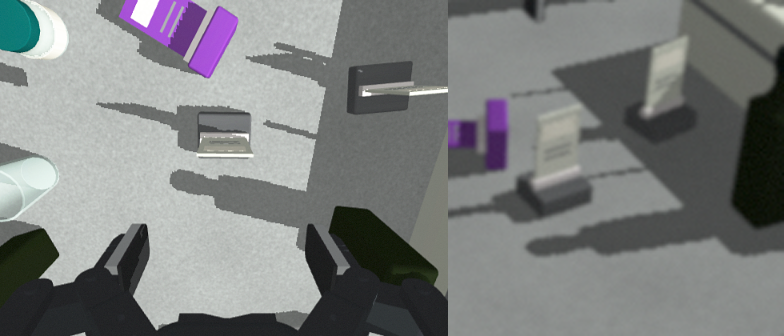

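The stand is upright and clear; its card top edge is at about full-image (247,195)–(316,197). I measure the stand's standing pose by refining corners.

```bash
python3 - <<'E'
from fit import *
from scipy.optimize import least_squares
o=monitor.get_obs(); p=eyes.capture('wrist')
g=cv2.cvtColor(p['img'],cv2.COLOR_RGB2GRAY)
c0=np.array([[247.5,195.5],[316,196.5],[247,140.5],[313,139.5]],np.float32).reshape(-1,1,2)
c=cv2.cornerSubPix(g,c0.copy(),(4,4),(-1,-1),(3,30,.01)).reshape(-1,2); print(c)
# card top corners (1.5 side faces camera), foot back top corners x=-30 z=26
B=np.array([[1.5,-28,120],[1.5,28,120],[-30,-35,26],[-30,35,26]])
f=lambda v:(proj(p,B@Rz(v[2]).T+[v[0],v[1],0],o)-c).ravel()
r=least_squares(f,[523,207,.1],loss='soft_l1'); print(r.x,f(r.x))
print(back(p,c[:2],120,o))
S=np.zeros(0)
d=min(eyes.silhouettes('stand',p),key=lambda d:abs(d['extent'][0]-280)+abs(d['extent'][1]-165)); print(d['conf'],d['extent'])
print(fit([(p,d['pixels'],o)],STAND,np.eye(3),0,[523,207,.1]))
q=eyes.capture('scene'); d=near(eyes.silhouettes('stand',q),q,[523,207,60]); print(d['conf'],d['extent'],proj(q,[[523,207,60]])); print(fit([(q,d['pixels'],None)],STAND,np.eye(3),0,[523,207,.1]))
E
```

```text
[[246.678 197.14 ]
 [316.553 198.959]
 [243.546 136.805]
 [313.    139.5  ]]
[520.93  213.324   0.124] [-0.835 -0.512 -0.046 -4.875  1.204  6.321  0.113  1.258]
[[526.245 186.407 120.   ]
 [522.931 241.816 120.   ]]
0.78 [281.4, 173.2, 74.9, 61.3]
(array([525.662, 213.566,   0.066]), np.float64(0.012619269080460072))
0.81 [336.9, 196.7, 31.9, 44.6] [[332.459 194.459]]
(array([524.597, 214.425,   0.128]), np.float64(0.029942315071821213))
```

```bash
python3 -m creep '[[-0.2,1,-2.5,0,0,0],[-0.2,1,-4.2,0,0,0],[0,1,-4.2,0,0,0],[0,1,-4.2,0,0,0],[0,1,-4.2,0,0,0],[0,1,-4.2,0,0,0],[0,1,-4.2,0,0,0],[0,1,-4.2,0,0,0],[0,1,-4,0,0,0],[0,0.8,-2.5,0,0,0],[0,0,0,0,0,0]]'
python3 -m creep '[[0,0,0,0.14,0,0],[0,0,0,0.14,0,0],[0,0,0,0.14,0,0],[0,0,0,0.14,0,0],[0,0,0,0.14,0,0],[0,0,0,0.14,0,0],[0,0,0,0.14,0,0],[0,0,0,0.14,0,0],[0,0,0,0.14,0,0],[0,0,0,0.14,0,0],[0,0,0,0,0,0]]'
python3 - <<'E'
from fit import *
o=monitor.get_obs(); p=eyes.capture('wrist'); save(p,'w5.png')
for th in('clip','clip_small','rack'):
    for d in eyes.spot_in(th,p): print(th,round(d['conf'],2),np.round(d['extent']))
E
```

```text
time_s: 9.85
tool_pos: [466.2, -188.5, 241.1]
tool_rot: [[-0.004, -0.995, -0.102], [0.013, -0.102, 0.995], [-1.0, 0.003, 0.014]]
wrist_force: [-0.3, 0.4, -0.0]
width: 0.998
time_s: 10.95
tool_pos: [462.8, -175.3, 242.6]
tool_rot: [[0.001, -0.219, 0.976], [0.017, 0.976, 0.219], [-1.0, 0.017, 0.004]]
wrist_force: [0.1, 0.4, 0.1]
width: 0.999
clip 0.79 [291. 231.  61.  51.]
clip 0.64 [172. 241.  58.  63.]
clip_small 0.95 [289. 308.  40.  41.]
rack 0.76 [288. 254.  64. 171.]
```

View pics/w5.png

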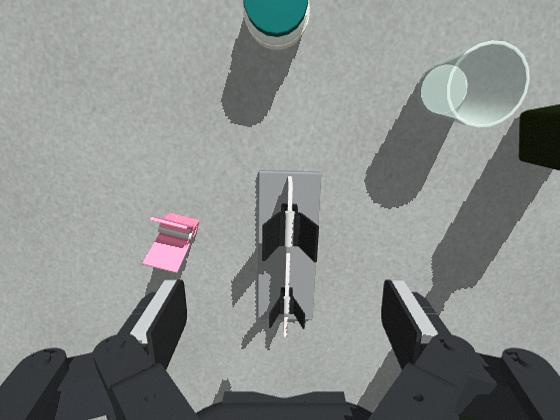

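The wrist view shows the strip from (291,178) to (286,335), rack foot top corners at (258,171) and (321,171), and the wide clip at (291,231). I solve the rack pose and check the clip's projection.

```bash
python3 - <<'E'
from fit import *
from scipy.optimize import least_squares
o=monitor.get_obs(); p=eyes.capture('wrist')
U=np.array([[290.5,178],[286,336],[258.5,171],[321.5,171.5]])
B=np.array([[0,90,50],[0,-90,50],[-35,95,10],[35,95,10]])
f=lambda v:(proj(p,B@Rz(v[2]).T+[v[0],v[1],0],o)-U).ravel()
r=least_squares(f,[480,-255,.2],loss='soft_l1',f_scale=2); v=r.x; print(v,f(v))
X=Rz(v[2])@[0,45,55]+[v[0],v[1],0]; print('clip pivot',X)
# tail tops
T=np.array([[-26.5,18,101],[-26.5,-18,101],[26.5,18,101],[26.5,-18,101]])+[0,45,0]
print(proj(p,T@Rz(v[2]).T+[v[0],v[1],0],o))
d=eyes.silhouettes('clip',p)[0]; ys,xs=np.nonzero(d['pixels']); print('sil x',xs.min(),xs.max(),'y',ys.min(),ys.max(),d['extent'])
R=np.array(o['tool_rot']); print('shift cm',R.T@(X+[0,0,9]-o['tool_pos'])/10,'turn about x', np.arctan2(R[1,2],R[0,2])-v[2])
E
```

```text
[ 487.06  -257.835    0.202] [ 0.13   4.831  0.137 -0.667 -0.343 -1.289  0.063 -0.419]
clip pivot [ 478.052 -213.746   55.   ]
[[261.016 225.043]
 [260.904 262.261]
 [321.191 226.236]
 [318.995 263.343]]
sil x 262 318 y 203 260 [290.6, 231.0, 55.2, 58.3]
shift cm [17.792 -4.289  0.558] turn about x 0.022090997449780103
```

```bash
python3 -m creep '[[1,-1.5,0.2,0.02,0,0],[2,-1.8,0.2,0,0,0],[3,-0.9,0.1,0,0,0],[2.5,0,0,0,0,0],[1.5,0,0,0,0,0],[0,0,0,0,0,0]]'
cat > rel.py <<'E'
from h import *
import sys
X=np.array([float(a) for a in sys.argv[1:4]]);yaw=float(sys.argv[4])
o=monitor.get_obs(); R=np.array(o['tool_rot']); print('shift cm',R.T@(X-o['tool_pos'])/10,'turn about x', np.arctan2(R[1,2],R[0,2])-yaw,'tilt',R[:2,0],'q',o['qpos'],'w',o['width'])
E
python3 rel.py 478 -213.7 64 0.202
```

```text
time_s: 11.85
tool_pos: [480.5, -222.8, 136.3]
tool_rot: [[0.005, -0.199, 0.98], [0.012, 0.98, 0.199], [-1.0, 0.011, 0.007]]
wrist_force: [0.3, -0.3, 0.3]
width: 0.998
shift cm [ 7.237  0.858 -0.111] turn about x -0.0015797448664419123 tilt [0.005 0.012] q [-0.523  0.338  1.73   0.015  1.076 -0.731] w 0.9979007372451356
```

```bash
python3 -m creep '[[0,0.5,-0.1,0,0,0],[0.5,0.2,0,0,0,0],[2,0,0,0,0,0],[2,0,0,0,0,0],[1.2,0,0,0,0,0],[0.5,0,0,0,0,0],[0,0,0,0,0,0],[0,0,0,0,0,0]]'
python3 rel.py 478 -213.7 64 0.202
```

```text
time_s: 12.65
tool_pos: [483.3, -218.1, 77.0]
tool_rot: [[0.016, -0.199, 0.98], [0.006, 0.98, 0.199], [-1.0, 0.003, 0.017]]
wrist_force: [-0.3, 0.0, 0.3]
width: 0.995
shift cm [ 1.294  0.536 -0.449] turn about x -0.0014410932333212 tilt [0.016 0.006] q [-0.513  0.408  1.807  0.016  0.916 -0.723] w 0.9945828042511927
```

```bash
python3 -m creep '[[0.6,0.4,-0.4,0,0,0],[0.5,0.2,-0.1,0,0,0],[0.2,0,0,0,0,0],[0,0,0,0,0,0]]'
python3 rel.py 478 -213.7 64 0.202
```

```text
time_s: 13.05
tool_pos: [478.0, -213.3, 65.0]
tool_rot: [[0.019, -0.199, 0.98], [0.004, 0.98, 0.199], [-1.0, -0.0, 0.02]]
wrist_force: [0.5, 0.6, -0.1]
width: 0.997
shift cm [ 0.097 -0.04  -0.011] turn about x -0.0011906654599468935 tilt [0.019 0.004] q [-0.51   0.416  1.837  0.017  0.874 -0.721] w 0.9966449726246007
```

```bash
python3 -m creep '[[0,0,0,0,0,0],[0,0,0,0,0,0],[0,0,0,0,0,0],[0,0,0,0,0,0],[0,0,0,0,0,0],[0,0,0,0,0,0],[0,0,0,0,0,0],[0,0,0,0,0,0]]' 1.5 40
python3 rel.py 478 -213.7 64 0.202
python3 - <<'E'
from h import *
o=monitor.get_obs(); p=eyes.capture('wrist'); save(p,'w6.png')
E
```

```text
time_s: 13.85
tool_pos: [480.8, -214.7, 67.9]
tool_rot: [[0.025, -0.199, 0.98], [0.001, 0.98, 0.199], [-1.0, -0.004, 0.025]]
wrist_force: [0.1, -1.3, -1.0]
width: 0.24
shift cm [ 0.386  0.154 -0.262] turn about x -0.0015284958219201339 tilt [0.025 0.001] q [-0.51   0.413  1.833  0.017  0.875 -0.721] w 0.23966312252741417
```

View pics/w6.png

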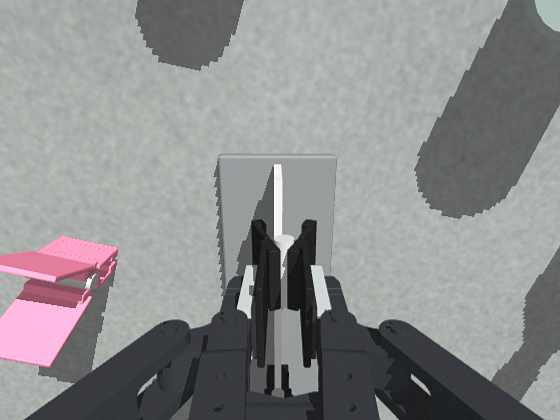

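Squeezed to about 20.5 mm, which is the hard stop, and the image shows the tails parallel with the jaws gaping round the strip. Lift straight up.

```bash
python3 -m creep '[[-0.5,0,0,0,0,0],[-1.5,0,0,0,0,0],[-2.5,0,0,0,0,0],[-3,0,0,0,0,0],[-3,0,0,0,0,0],[-3,0,0,0,0,0],[-2,0,0,0,0,0],[-1,0,0,0,0,0],[0,0,0,0,0,0],[0,0,0,0,0,0]]'
python3 rel.py 524 214 215 0.07
```

```text
time_s: 14.9
tool_pos: [474.3, -213.6, 238.0]
tool_rot: [[0.019, -0.199, 0.98], [0.005, 0.98, 0.199], [-1.0, 0.001, 0.019]]
wrist_force: [-0.6, 0.2, -1.4]
width: 0.236
shift cm [ 2.591 40.917 13.338] turn about x 0.1303988268654414 tilt [0.019 0.005] q [-0.514  0.217  1.618  0.014  1.292 -0.718] w 0.23647744715375857
```

```bash
python3 -m creep '[[0,2,0.8,0.02,0,0],[0,3,1.3,0.02,0,0],[0,3.5,1.3,0.02,0,0],[0,3.5,1.3,0.02,0,0],[0,3.5,1.3,0.02,0,0],[0,3.5,1.1,0.02,0,0],[0,3.5,1.1,0.01,0,0],[0,3.5,1,0,0,0],[0,2.0,0.6,0,0,0],[0,1,0,0,0,0],[0,0,0,0,0,0],[0,0,0,0,0,0]]'
python3 rel.py 524 214 146 0.07
python3 - <<'E'
from fit import *
o=monitor.get_obs(); p=eyes.capture('wrist'); q=eyes.capture('scene')
D=eyes.silhouettes('stand',p); 
for d in D: print(d['conf'],d['extent'])
print(proj(p,[[524,214,120],[524,214,0]],o))
d=near(D,p,[0,0,0]) if 0 else min(D,key=lambda d:np.hypot(*(np.array(d['extent'][:2])-proj(p,[[524,214,60]],o)[0])))
print(fit([(p,d['pixels'],o)],STAND,np.eye(3),0,[524,214,.07]))
a=p['img'][:,:,::-1].copy(); b=cv2.resize(q['img'][90:290,190:400,::-1],(352,336),interpolation=cv2.INTER_CUBIC)
cv2.imwrite('pics/w7.png',np.hstack([cv2.resize(a,(448,336)),b])); save(p,'w7full.png')
E
```

```text
time_s: 16.1
tool_pos: [530.1, 96.6, 220.3]
tool_rot: [[-0.016, -0.061, 0.998], [0.006, 0.998, 0.061], [-1.0, 0.007, -0.016]]
wrist_force: [0.3, -0.7, 0.4]
width: 0.24
shift cm [ 7.517 11.699  0.226] turn about x -0.008670913613927925 tilt [-0.016  0.006] q [0.096 0.273 1.586 0.008 1.297 0.033] w 0.2398957018844709
0.86 [161.1, 116.0, 114.8, 150.9]
0.59 [290.2, 51.0, 70.5, 100.2]
[[288.987  41.221]
 [289.07   61.067]]
(array([525.805, 213.739,   0.064]), np.float64(0.010944412089884281))
```

View pics/w7.png

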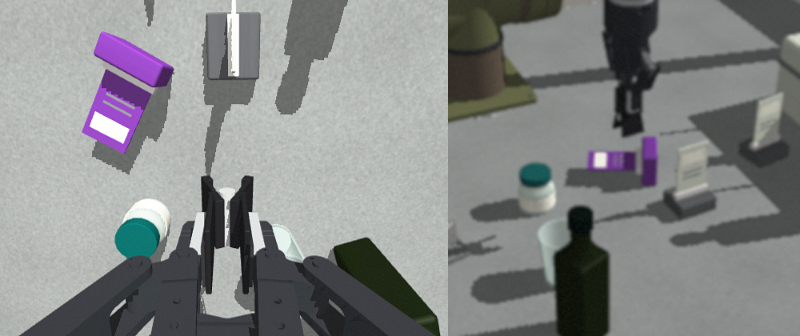

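The stand fit agrees twice at (525.8, 213.7, yaw 0.064). The clip is held with its tail tops at about full-image (260,222)/(310,222), and I check its depth in the fingers from those.

```bash
python3 - <<'E'
from h import *
o=dict(tool_rot=np.eye(3),tool_pos=np.zeros(3)); p=eyes.capture('wrist')
for P in (6,9,12,15): print(P,proj(p,[[P-46,18,-11],[P-46,18,11],[P-5,18,0],[P+5,18,0],[P+31,18,-17],[P+31,18,17]],o).round(0).tolist())
a=cv2.resize(p['img'][200:400,190:390,::-1],(600,600),interpolation=cv2.INTER_CUBIC); cv2.imwrite('pics/w8.png',a)
E
python3 rel.py 525.8 213.7 146 0.064
```

```text
6 [[254.0, 297.0], [318.0, 297.0], [285.0, 247.0], [285.0, 239.0], [254.0, 221.0], [316.0, 221.0]]
9 [[254.0, 292.0], [317.0, 292.0], [285.0, 245.0], [285.0, 237.0], [255.0, 219.0], [315.0, 219.0]]
12 [[255.0, 288.0], [316.0, 288.0], [285.0, 242.0], [285.0, 234.0], [255.0, 217.0], [315.0, 217.0]]
15 [[256.0, 283.0], [315.0, 284.0], [285.0, 240.0], [285.0, 232.0], [256.0, 215.0], [314.0, 215.0]]
shift cm [ 7.614 11.714  0.31 ] turn about x -0.004557645722898927 tilt [-0.014  0.007] q [0.095 0.272 1.585 0.008 1.298 0.033] w 0.23915516493739705
```

View pics/w8.png

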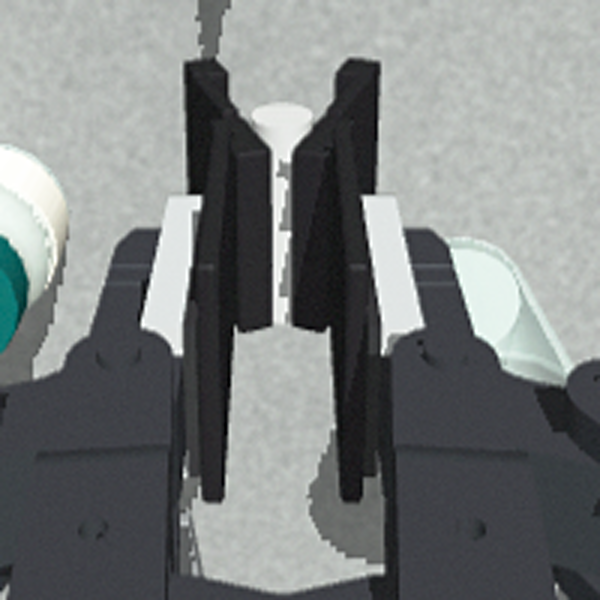

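Jaw tips are at full-image row 220 and the bar end at about 239, so the pivot is ~9–10 mm ahead of the TCP and the target TCP height is ~143. I move over the card at the present height, then correct.

```bash
python3 -m creep '[[0,1.5,0.1,0,0,0],[0,2.5,0,0,0,0],[0,2.5,0,0,0,0],[0,2,0,0,0,0],[0,1,0,0,0,0],[0,0.3,0,0,0,0],[0,0,0,0,0,0],[0,0,0,0,0,0]]'
python3 rel.py 525.8 213.7 143 0.064
```

```text
time_s: 17.1
tool_pos: [527.1, 196.6, 223.8]
tool_rot: [[-0.01, -0.051, 0.999], [0.008, 0.999, 0.051], [-1.0, 0.009, -0.01]]
wrist_force: [-0.5, -1.6, -0.1]
width: 0.24
shift cm [8.094 1.647 0.037] turn about x -0.012642406526569623 tilt [-0.01   0.008] q [0.275 0.299 1.538 0.011 1.312 0.221] w 0.240496777239618
```

```bash
python3 -m creep '[[0.5,0.7,0,-0.01,0,0],[1.2,0.7,0,0,0,0],[1.5,0.1,0,0,0,0],[1,0,0,0,0,0],[0.3,0,0,0,0,0],[0,0,0,0,0,0],[0,0,0,0,0,0]]'
python3 rel.py 525.8 213.7 143 0.064
python3 - <<'E'
from fit import *
o=monitor.get_obs(); p=eyes.capture('wrist')
D=eyes.silhouettes('stand',p)
print(proj(p,[[525.8,213.7,120],[525.8,241.7,120],[525.8,213.7,0]],o))
for d in D: print(d['conf'],d['extent'])
a=cv2.resize(p['img'][100:300,190:390,::-1],(600,600),interpolation=cv2.INTER_CUBIC); cv2.imwrite('pics/w9.png',a)
E
```

```text
time_s: 17.8
tool_pos: [525.4, 211.1, 174.4]
tool_rot: [[-0.012, -0.058, 0.998], [0.007, 0.998, 0.058], [-1.0, 0.008, -0.012]]
wrist_force: [0.7, 0.5, -0.5]
width: 0.241
shift cm [3.138 0.229 0.092] turn about x -0.005567009401279466 tilt [-0.012  0.007] q [0.3   0.348 1.598 0.011 1.205 0.238] w 0.24063316246178906
[[286.698 235.245]
 [289.621 191.343]
 [287.127 188.011]]
0.68 [153.9, 247.9, 114.7, 143.8]
0.63 [286.5, 193.1, 72.8, 81.5]
```

View pics/w9.png

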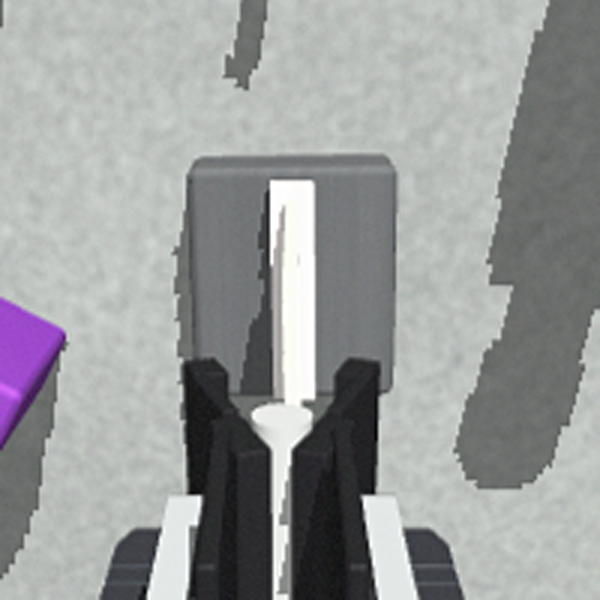

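```bash
python3 - <<'E'
from h import *
p=eyes.capture('wrist'); g=cv2.cvtColor(p['img'],cv2.COLOR_RGB2GRAY)
for r in range(158,236,7): print(r,g[r,274:302])
E
```

```text
158 [123 124 124 129 129 129 124 122 124 123 122 125 125 130 125 123 121 121
 122 125 129 125 123 124 124 127 127 125]
165 [113 115 114 125  64 183 255 254 253 253 252 252 252 251 245 251 252 252
 254 255 142 115 118 120 118 118 121 119]
172 [117 116 120  71  62 186 255 255 255 184 195 253 251 251 251 251 252 252
 254 255 143 115 118 117 118 119 121 120]
179 [118 123  71  68  62 118 255 230 170 165 245 252 251 251 250 251 251 252
 253 255 181 118 120 120 120 122 122 119]
186 [117 117 120  72  68  80 173 175 167 162 254 252 251 251 242 242 252 252
 253 255 180 120 118 119 121 121 119 118]
193 [117 118 110 116  73  63 176 176 165 197 254 252 251 251 253 252 251 252
 253 255 183 122 118 121 118 122 120 120]
200 [120 116 123  73  70  64 145 173 167 196 255 252 251 251 251 254 252 252
 253 255 178 118 117 119 119 121 120 120]
207 [ 67  71  67  69  67  62 145 175 165 178 254 252 251 251 251 254 251 252
 253 255 178 118 115 119 123 121 120 120]
214 [ 70  67  66  72  68  68 117 173 166 162 255 253 251 251 251 253 251 251
 253 255 177 117 118 119 121 119 120 119]
221 [ 71  69  66  69  70  66 119 172 164 158 255 253 251 251 251 252 251 252
 252 255 220 125 116 120 121 121 119 121]
228 [ 67  70  70  72  68  67  86 172 167 158 244 252 251 251 251 254 251 251
 252 255 221 123 117 121 120 121 125  77]
235 [103  99 153 187 217 225 225 225 228 225 231 231 233 232 236 238 190 129
  99  99 107 110 107 106 113  75  43  39]
```

The clamp spans columns 280–294 and the card top about 284–289, while the jaw gap is centred at 284.5. That is a ~1 mm offset, agreeing with the computed shift, so I descend.

```bash
python3 -m creep '[[0.3,0.2,0.1,0,0,0],[0.7,0,0,0,0,0],[0.7,0,0,0,0,0],[0.6,0,0,0,0,0],[0.3,0,0,0,0,0],[0,0,0,0,0,0],[0,0,0,0,0,0]]'
python3 rel.py 525.8 213.7 143 0.064
```

```text
time_s: 18.65
tool_pos: [526.9, 213.7, 147.3]
tool_rot: [[-0.01, -0.058, 0.998], [0.008, 0.998, 0.058], [-1.0, 0.009, -0.009]]
wrist_force: [0.2, -0.5, -0.8]
width: 0.236
shift cm [ 0.431 -0.002 -0.102] turn about x -0.005725816700755511 tilt [-0.01   0.008] q [0.304 0.377 1.63  0.012 1.142 0.241] w 0.23632246630234466
```

```bash
python3 -m creep '[[0.3,0,-0.1,0,0,0],[0.1,0,0,0,0,0],[0,0,0,0,0,0],[0,0,0,0,0,0],[0,0,0,0,0,0]]'
python3 rel.py 525.8 213.7 143 0.064
python3 - <<'E'
from h import *
p=eyes.capture('wrist');q=eyes.capture('scene')
a=cv2.resize(p['img'][100:300,190:390,::-1],(400,400),interpolation=cv2.INTER_CUBIC)
b=cv2.resize(q['img'][130:230,300:400,::-1],(400,400),interpolation=cv2.INTER_CUBIC); cv2.imwrite('pics/w10.png',np.hstack([a,b]))
E
```

```text
time_s: 19.15
tool_pos: [526.2, 213.9, 143.6]
tool_rot: [[-0.009, -0.058, 0.998], [0.009, 0.998, 0.058], [-1.0, 0.009, -0.008]]
wrist_force: [0.9, 0.4, -0.6]
width: 0.243
shift cm [ 0.056 -0.015 -0.038] turn about x -0.0057566438758638525 tilt [-0.009  0.009] q [0.305 0.379 1.637 0.012 1.131 0.241] w 0.24309300456036415
```

View pics/w10.png

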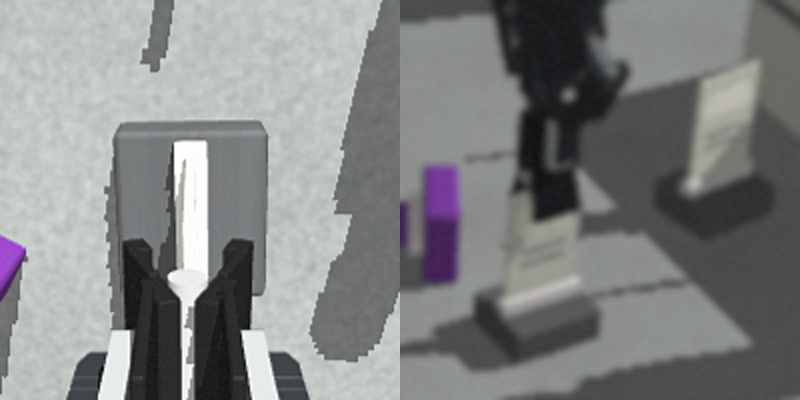

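```bash
python3 -c "
from h import *
print(ctrl.close_job()); print(monitor.get_obs()['tool_pos'])"
```

```text
the job is handed in; nothing more can be done
None
the job is handed in; nothing more can be done
```

I set the toppled stand upright, let go of it, then took the wide clip off the rack by its tails and handed in with it held open over the card. No verdict was given.

- **Stand:** I gripped the card by its side edges and turned it up about the foot's edge. The lift stalled at roughly 80° with the foot a few millimetres off the table, so I let go and it settled upright by itself. Two wrist-camera fits from different places agreed to within 0.2 mm at (525.8, 213.7) mm, yaw 0.064 rad. A scene-camera fit agreed in position within about 1 mm but gave yaw 0.128 rad.
- **Clip:** It was squeezed to about 20.5 mm, which is the hard stop, and the pictures showed the tails parallel and the jaws gaping.
- **Final pose:** The tool was within 1 mm of target at (526.2, 213.9, 143.6) mm, with tilt about 0.01 rad and yaw off by 0.006 rad. I estimate the mouth at about 14 mm below the card's top edge (±3 mm) and within about 1 mm of the card plane.
- **Contact:** The wrist force stayed near noise, and the last picture showed the card between the jaws with nothing visibly touching. I did not measure the clearance directly.
- **Other:** The run took about 19 s. I saw nothing else disturbed but did not re-measure the other objects. I viewed 13 pictures, one over the limit of 12.

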